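# Hold a soap loaf in the corner of the wire cutter

## Task

Lift the soap loaf off its wooden board, lay it flat on the bed of the wire soap cutter and press it into the corner: long side flush along the back fence and end hard up against the stop. Finish while still gripping it and pressing it firmly against both, ready for the wire, without letting go. Fresh soap dents, so set it down softly and push no harder than a steady hand would; leave the wire bow raised and the jar and bottles where they stand.

Things in the scene. Friction and masses are not known exactly. Their poses are not given: they have to be found in the camera images.
- loaf: Cream soap block, 160 mm long (x), 55 wide (y), 60 high (z), about 0.5 kg, alone on the wooden board (the bars on the far rack are not wanted). Sides flat and upright to 56 mm, then a crown 152 x 32 mm. Origin: centre of the underside. Either end may go to the stop. Grip it across its width by the upper half, so the fingers stay above the 25 mm fence. A 50 N grip is fine.
- cutter: Wire soap cutter, fixed: plywood bed 200 mm (x) by 340 mm (y) on feet, turned up to 0.3 rad. Origin: centre of the base at worktop height; bed top 30 mm above it. The back fence runs along y on the +x side; the wire slot crosses the bed along x at y = -90 mm. The bed is open towards -x and +y.
- fence: The cutter's back fence: wooden rail 340 mm long (y), 22 thick (x), 25 high above the bed, with a graduated strip on top and a 4 mm gap for the wire. Origin: on its working face (looking to -x), at bed height, mid length: 45 mm to +x and 30 mm above the cutter's origin. Axes as the cutter's. Rigid; a steady push of 10 to 20 N seats the soap, part of it lost to rubbing on bed and stop.
- stop: Length stop: aluminium block clamped over the fence near its -y end, 22 to 48 mm past the wire slot; reaches 90 mm out from the fence, 24 thick, 39 high. Working face looks to +y. Origin: inner corner where this face, the fence's face and the bed meet. Axes as the cutter's: the seated loaf's centre is at x -27.5, y +80, z 0 mm from it. Rigid, does not slide.
- board: The wooden unmoulding board under the loaf, 240 x 130 x 12 mm, fixed. Origin: centre of its underside.
- bow (a joint): Hinged wire bow behind the fence, in line with the wire slot: thin metal frame with a black handle, about 300 mm tall raised, leaning back 15 degrees from the bed. Angle in rad: 0 raised (start; rests there by its weight), growing as it is pulled down over the bed. Pivot 107 mm to +x of the cutter's origin, y = -90 mm, at bed height.
- amber_vial: Bystander: small amber bottle with a black cap, 28 mm across, 60 mm high. Origin: centre of its underside.
- cobalt_vial: Bystander: small dark blue bottle with a black cap, 34 mm across, 72 mm high. Origin: centre of its underside.
- jar: Bystander: lidded jar, 72 mm across, 95 mm high. Origin: centre of its underside.
- flask: Bystander: white bottle with a blue cap, 80 mm across, 165 mm high. Origin: centre of its underside.

How it is judged:
By the outcome, as a careful person would: the job done as asked, in the order asked, and still so for the second after the job is handed in, while the arm keeps its last pose, push and grip.
It also fails if it takes over 38 s, if anything falls off the work surface, if the arm or the gripper's body presses on something with over 40 N, if the wrist force passes 120 N, or if a joint passes its speed limit or range.

## Robot

A 7-joint arm with a two-finger parallel gripper is mounted at the origin on the work surface. World frame = base frame: x ahead of the robot, y to its left, z up, the work surface at z = 0. Lengths are in m, angles in rad, forces in N, time in s.
With the tool pointing down it reaches from about 0.35 to 0.9 m from the base axis. Payload 8.1 kg.
Tool frame: the origin (TCP) lies midway between the tips of the shut fingers; the grasp point (between the pads) lies 19 mm behind it (robot.grasp_offset is the distance from the TCP to the grasp point, in m); y points along the fingers, z is the direction in which the jaws open and shut, and the axes are right-handed (so a half turn about y gives the same grasp; the last joint's range is limited). The gripper opens to 85 mm and grips with 20 to 120 N. Pads are 22 mm wide; open, the fingers measure 114 mm over their backs; the gripper's body (76 mm by 85 mm) begins 54 mm behind the grasp point. The pads swing forward as they close: fully open they stand 13 mm farther back than shut.
Start: joints at [1.247, 0.434, 0.025, 1.573, -0.012, 1.134, -0.075], TCP at [0.137, -0.61, 0.231] pointing down, gripper open.
Joint ranges: [-2.62, 2.62], [-0.44, 2.09], [-1.27, 1.32], [0.08, 2.57], [-1.32, 4.46], [0.12, 2], [-2.74, 2.74]. Speed limits (rad/s): [2.22, 2.22, 3.01, 3.01, 3.14, 3.14, 3.14].

## Interface

Orientations are given as a unit quaternion [x, y, z, w].
In Python, from station import readout, imaging, ticket, robot gives the robot as it stands. The module is installed in compiled form; this text tells all that it offers.
- The arm moves only by the tool carry_out, never from a script. Its argument "commands" is one flat list of numbers, 7 for each row, row after row: the opening, from -1 (shut) to 1 (fully open), so that 0 is half open, then the shift along the tool's x, y, z in cm, then the turn, a rotation vector about the tool's x, y, z in rad. A call has 1 to 12 rows; each row shifts and turns the pose as measured when the row begins, along the tool's axes as they then stand; what a row does not reach is not made up. A row lasts 1/8 s, in which the tool goes at most 62.5 mm and 10.7 degrees, less where a joint would pass 70% of its speed; a pose out of reach is approached as far as the arm can. A call with a gripper value outside its range is refused whole. The fingers move at their own pace and stop on an object; "newtons" is the grip in N (left out, the last holds). Time passes only in rows, so rows that do not move let the fingers close. It gives the time, the measured TCP pose, the force and the opening at its end, in the units of the state.
- readout.get_state(): the state, without advancing time (a new reading comes with each control period).
- imaging.camera(name): name is "scene" or "side" or "wrist"; returns the picture (480x640x3 uint8, blue, green, red); there is no depth.
- imaging.camera_info(name): a dict with "K" (3x3 intrinsics, pixels), "extrinsics" (4x4, takes a point from world to camera coordinates); the wrist camera has in their place "T_tool_cam" (4x4, takes a point from camera to tool coordinates, whose origin is the TCP and whose axes are the tool frame's). Camera axes: x right, y down, z forward; pixel columns grow to the right and rows downward; lengths in m; the calibration is good to about 2 mm. A picture is of the moment at which its call begins: read the wrist's pose just before it. camera_info takes no time and is no camera call.
- ticket.hand_in(): hands the job in, once; it reports no verdict.
The state is a dict: "time_s": time; "joint_positions": joint angles; "joint_velocities": joint speeds; "joint_torque": joint torques, N m; "eef_pos": TCP position; "eef_rot": TCP orientation; "force": force on the tool from outside, world axes, zero at the start; "ft_torque": the same for the moment, N m; "width": finger opening in m.
Only numpy, scipy, OpenCV 4.12 (cv2) and the standard library are available. Lean on these libraries where they do the work, as an engineer would, in place of code of your own. Each camera call takes 0.05 s, during which the arm holds its last target. There are 200 camera calls.

## Working session

There is one attempt and no reset: what is moved stays moved. The work goes in short steps, Python scripts to look and compute and a tool call to move; the robot and the scene stay as the last step left them, time stands still between calls to the robot, and variables do not carry over. Pictures are saved under pics/ and viewed, about 8 in all and at most 12, crops included, and the job is handed in when it is done.

Besides the shell and the picture viewer there is one more tool, called as name(argument=value, ...) on one line, values as JSON. carry_out: Moves the arm, as the interface text tells. Its arguments: {"type":"object","properties":{"commands":{"type":"array","items":{"type":"number"}},"newtons":{"type":"number"}},"required":["commands"]}

```bash
mkdir -p pics
cat > h.py <<'E'
import numpy as np, cv2
from station import readout, imaging, ticket, robot
from scipy.spatial.transform import Rotation as R
def cam(n):
    i=imaging.camera_info(n); K=np.array(i["K"])
    if n=="wrist":
        s=readout.get_state(); T=np.eye(4); T[:3,:3]=R.from_quat(s["eef_rot"]).as_matrix(); T[:3,3]=s["eef_pos"]
        return K,np.linalg.inv(T@np.array(i["T_tool_cam"]))
    return K,np.array(i["extrinsics"])
def ray(c,uv,z):
    K,E=c; W=np.linalg.inv(E); d=W[:3,:3]@np.linalg.inv(K)@np.array([uv[0],uv[1],1.]); o=W[:3,3]
    return o+d*(z-o[2])/d[2]
def proj(c,p):
    K,E=c; q=K@(E[:3,:3]@np.array(p)+E[:3,3]); return q[:2]/q[2]
E
python3 - <<'E'
from h import *
s=readout.get_state(); print({k:np.round(v,3) for k,v in s.items()}, R.from_quat(s["eef_rot"]).as_matrix().round(3))
for n in["scene","side"]:
    K,Ex=cam(n); print(n,K[0],np.linalg.inv(Ex).round(3)); cv2.imwrite(f"pics/{n}0.png",imaging.camera(n))
E
```

```text
{'time_s': np.float64(0.0), 'joint_positions': array([ 1.247,  0.435,  0.025,  1.574, -0.012,  1.134, -0.075]), 'joint_velocities': array([-0.001, -0.002, -0.001,  0.001, -0.001, -0.001, -0.001]), 'joint_torque': array([ 0.0000e+00, -6.7048e+01,  1.0250e+00, -3.1623e+01,  1.6000e-02,
        1.2000e-02, -0.0000e+00]), 'eef_pos': array([ 0.137, -0.609,  0.231]), 'eef_rot': array([-0.078,  0.703, -0.702,  0.078]), 'force': array([-0.775,  0.387,  0.116]), 'ft_torque': array([-0.058, -0.039, -0.033]), 'width': np.float64(0.085)} [[-0.976 -0.     0.219]
 [-0.219  0.001 -0.976]
 [ 0.    -1.    -0.002]]
scene [583.44560286   0.         322.22292948] [[-0.693  0.531 -0.487  1.207]
 [ 0.721  0.506 -0.474  0.507]
 [-0.005 -0.679 -0.734  0.984]
 [ 0.     0.     0.     1.   ]]
side [465.47996287   0.         320.1844448 ] [[ 0.998 -0.032  0.048  0.522]
 [-0.055 -0.788  0.613 -0.85 ]
 [ 0.018 -0.615 -0.788  1.032]
 [ 0.     0.     0.     1.   ]]
```

View pics/scene0.png

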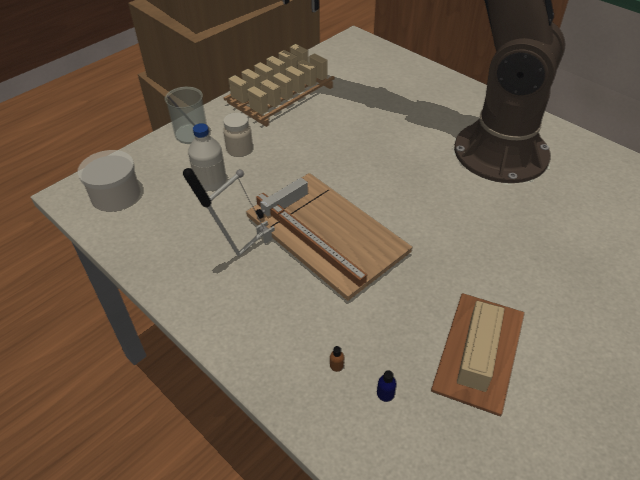

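View pics/side0.png

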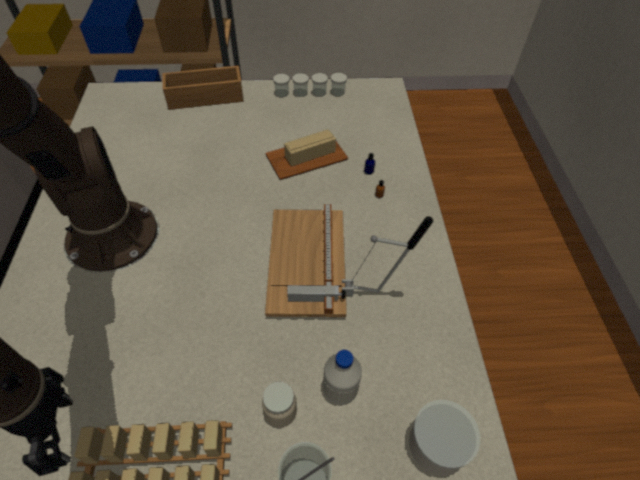

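The scene view shows the loaf on its board at about (483,345), the cutter at about (330,235) with the stop at (285,197), the bow handle at (197,187), and the vials at (337,358) and (387,386). The side view agrees. I'll take rough positions from these first.

Run:
```python
from h import *
c=cam("scene"); d=cam("side")
def p(c,n,L,z):
    print(n,[tuple(ray(c,u,z)[:2].round(3)) for u in L])
p(c,"board",[(463,295),(524,307),(497,410),(433,392)],.012)
p(d,"board side",[(267,153),(330,136),(347,155),(281,177)],.012)
p(c,"bed",[(313,176),(411,245),(351,291),(247,211)],.03)
p(d,"bed side",[(274,209),(344,209),(346,314),(267,314)],.03)
p(c,"fence top",[(274,208),(363,277)],.055)
p(d,"fence top side",[(328,205),(329,308)],.055)
p(c,"vials",[(337,369),(387,399)],.0)
p(d,"vials",[(380,195),(369,173)],.0)
p(c,"jar,flask",[(238,152),(210,187)],0)
p(d,"jar,flask",[(279,415),(342,395)],0)
for n,img in(("scene",cv2.imread("pics/scene0.png")),("side",cv2.imread("pics/side0.png"))):
    hsv=cv2.cvtColor(img,cv2.COLOR_BGR2HSV)
    x,y=((483,330) if n=="scene" else (310,142)); print(n,hsv[y,x],hsv[y+25 if n=="scene" else y+10,x])
```

```text
board [(np.float64(0.477), np.float64(0.204)), (np.float64(0.417), np.float64(0.312)), (np.float64(0.648), np.float64(0.395)), (np.float64(0.699), np.float64(0.292))]
board side [(np.float64(0.432), np.float64(0.31)), (np.float64(0.642), np.float64(0.388)), (np.float64(0.691), np.float64(0.292)), (np.float64(0.477), np.float64(0.198))]
bed [(np.float64(0.44), np.float64(-0.268)), (np.float64(0.455), np.float64(0.049)), (np.float64(0.64), np.float64(0.038)), (np.float64(0.634), np.float64(-0.293))]
bed side [(np.float64(0.457), np.float64(0.05)), (np.float64(0.658), np.float64(0.042)), (np.float64(0.634), np.float64(-0.3)), (np.float64(0.442), np.float64(-0.291))]
fence top [(np.float64(0.6), np.float64(-0.235)), (np.float64(0.612), np.float64(0.044))]
fence top side [(np.float64(0.611), np.float64(0.036)), (np.float64(0.592), np.float64(-0.296))]
vials [(np.float64(0.78), np.float64(0.129)), (np.float64(0.762), np.float64(0.237))]
vials [(np.float64(0.777), np.float64(0.121)), (np.float64(0.755), np.float64(0.218))]
jar,flask [(np.float64(0.485), np.float64(-0.505)), (np.float64(0.623), np.float64(-0.45))]
jar,flask [(np.float64(0.469), np.float64(-0.524)), (np.float64(0.61), np.float64(-0.487))]
scene [ 19  84 161] [ 19  86 161]
side [ 20 104 142] [ 20 110  79]
```

carry_out(commands=[1, -3.6, -1.5, -3.6, 0, 0, 0, 1, -3.6, -1.5, -3.6, 0, 0, 0, 1, -3.6, -1.5, -3.6, 0, 0, 0, 1, -3.6, -1.5, -3.6, 0, 0, 0, 1, -3.6, -1.5, -3.6, 0, 0, 0, 1, -3.6, -1.5, -3.6, 0, 0, 0, 1, -3.6, -1.5, -3.6, 0, 0, 0, 1, -3.6, -1.5, -3.6, 0, 0, 0, 1, -3.6, -1.5, -3.6, 0, 0, 0, 1, -3.6, -1.5, -3.6, 0, 0, 0, 1, -3.6, -1.5, -3.6, 0, 0, 0, 1, -3.6, -1.5, -3.6, 0, 0, 0])

```text
time_s: 1.6
eef_pos: [0.47, -0.0797, 0.4125]
eef_rot: [-0.077, 0.705, -0.701, 0.073]
force: [0.8, -0.7, -1.1]
width: 0.0854
```

```bash
cat >> h.py <<'E'
def delta(pos,yaw=None):
    s=readout.get_state(); M=R.from_quat(s["eef_rot"]).as_matrix()
    print("t",round(s["time_s"],2),"pos",s["eef_pos"].round(4),"F",s["force"].round(1),"w",round(s["width"],4),"yaw z",np.arctan2(M[1,2],M[0,2]).round(4),"tilt",M[2].round(3))
    if pos is not None: print("shift cm",(M.T@(np.array(pos)-s["eef_pos"])*100).round(2))
    if yaw is not None:
        G=np.array([[np.sin(yaw)*-1*-1,0,np.cos(yaw)],[-np.cos(yaw),0,np.sin(yaw)],[0,-1,0]]).astype(float)
        G[:,0]=np.cross(G[:,1],G[:,2])
        print("turn",R.from_matrix(M.T@G).as_rotvec().round(3))
E
python3 - <<'E'
from h import *
delta((.56,.298,.35),-1.19); print(readout.get_state()["joint_positions"].round(2))
print(cam("wrist")[0], imaging.camera_info("wrist")["T_tool_cam"].round(3))
np.save("wc1.npy",cam("wrist")[1]); cv2.imwrite("pics/w1.png",imaging.camera("wrist"))
E
```

```text
t 1.6 pos [ 0.47   -0.0797  0.4125] F [ 0.8 -0.7 -1.1] w 0.0854 yaw z -1.358 tilt [ 0.005 -1.    -0.007]
shift cm [-16.8    6.4  -34.98]
turn [ 0.007 -0.168  0.004]
[ 0.44  0.12 -0.43  1.57  0.05  1.47 -1.35]
[[418.98862966   0.         320.49430465]
 [  0.         418.98862966 237.61885971]
 [  0.           0.           1.        ]] [[-0.     0.948  0.32  -0.083]
 [ 0.    -0.32   0.948 -0.143]
 [ 1.     0.    -0.    -0.001]
 [ 0.     0.     0.     1.   ]]
```

View pics/w1.png

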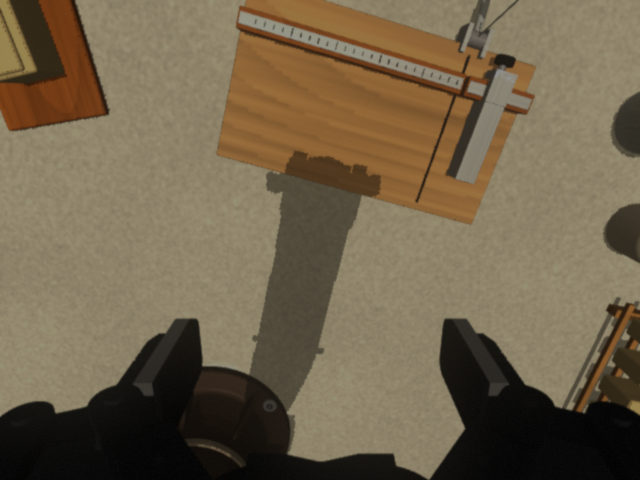

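The wrist view shows the cutter clearly: rail from (240,20) to (530,100), wire slot from (467,60) to (418,200), and the stop's working face running from about (500,70) to (458,178). I'll enlarge it to pick edges.

Run:
```python
import cv2
a=cv2.imread("pics/w1.png")
cv2.imwrite("pics/w1c.png",cv2.resize(a[0:240,215:535],None,fx=2.5,fy=2.5,interpolation=cv2.INTER_CUBIC))
```

```text
(no output)
```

View pics/w1c.png

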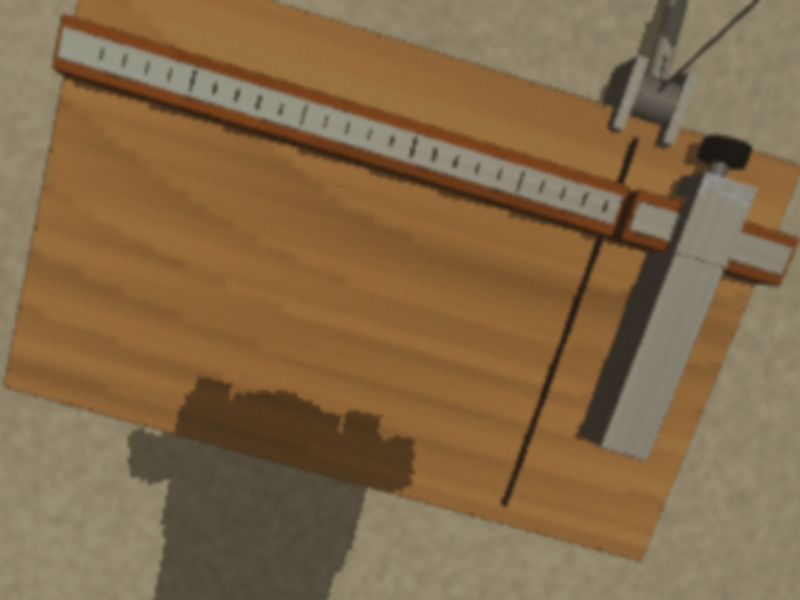

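Run:
```python
from h import *
K=cam("wrist")[0]; c=(K,np.load("wc1.npy")); print("cam",np.linalg.inv(c[1])[:3,3].round(3))
P=lambda x,y,z: ray(c,(215+x/2.5,y/2.5),z)[:2]
def line(n,a,b,z):
    A,B=P(*a,z),P(*b,z); d=A-B; yaw=np.arctan2(d[1],d[0]); print(n,A.round(4),B.round(4),"len",np.linalg.norm(d).round(4),"yaw",yaw.round(4))
    return A,B
line("near edge bed",(5,385),(642,560),.03)
line("fence top edge",(55,67),(615,236),.055)
line("fence far top edge",(63,16),(627,187),.055)
line("slot",(505,505),(598,240),.03)
line("stop top left edge",(602,445),(673,245),.069)
line("stop top end",(602,445),(650,458),.069)
line("bed +y edge",(5,385),(62,80),.03)
```

```text
cam [ 0.552 -0.062  0.555]
near edge bed [0.4547 0.0519] [ 0.4355 -0.286 ] len 0.3384 yaw 1.5141
fence top edge [0.5987 0.0434] [ 0.5839 -0.2138] len 0.2576 yaw 1.5131
fence far top edge [0.6188 0.0429] [ 0.6046 -0.2125] len 0.2558 yaw 1.5155
slot [ 0.4487 -0.2078] [ 0.5821 -0.2141] len 0.1335 yaw 3.0942
stop top left edge [ 0.4936 -0.233 ] [ 0.5848 -0.2356] len 0.0912 yaw 3.1126
stop top end [ 0.4936 -0.233 ] [ 0.4925 -0.2568] len 0.0239 yaw 1.5251
bed +y edge [0.4547 0.0519] [0.5965 0.0448] len 0.1419 yaw 3.0915
```

carry_out(commands=[1, -2.6, 0.9, -5.0, 0, -0.024, 0, 1, -2.6, 0.9, -5.0, 0, -0.024, 0, 1, -2.6, 0.9, -5.0, 0, -0.024, 0, 1, -2.6, 0.9, -5.0, 0, -0.024, 0, 1, -2.6, 0.9, -5.0, 0, -0.024, 0, 1, -2.6, 0.9, -5.0, 0, -0.024, 0, 1, -2.6, 0.9, -5.0, 0, -0.024, 0, 1, 0, 0, 0, 0, 0, 0])

```text
time_s: 2.65
eef_pos: [0.547, 0.3216, 0.3483]
eef_rot: [-0.14, 0.696, -0.691, 0.136]
force: [-0.4, -1.2, 1.4]
width: 0.0855
```

Run:
```python
from h import *
delta((.56,.298,.15),-1.19)
np.save("wc2.npy",cam("wrist")[1]); a=imaging.camera("wrist"); cv2.imwrite("pics/w2.png",a)
```

```text
t 2.65 pos [0.547  0.3216 0.3483] F [-0.4 -1.2  1.4] w 0.0855 yaw z -1.1791 tilt [ 0.004 -1.    -0.009]
shift cm [-0.38 19.81  2.85]
turn [0.008 0.011 0.004]
```

View pics/w2.png

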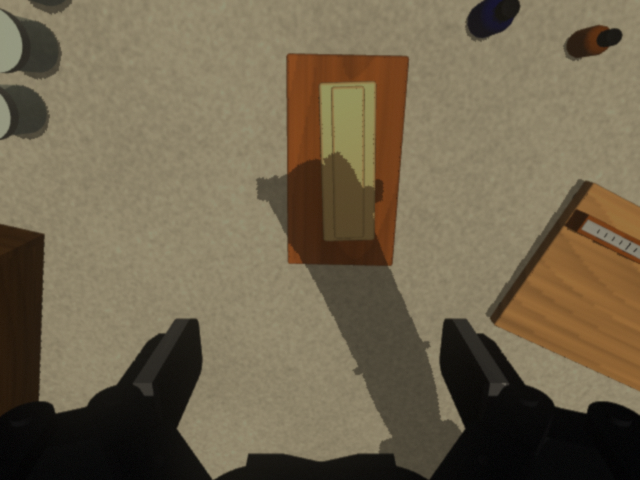

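The loaf's top shows at (320–376, 82–241) in the middle of its board. I'll segment it for the exact pose.

Run:
```python
from h import *
c=(cam("wrist")[0],np.load("wc2.npy")); a=cv2.imread("pics/w2.png")
h=cv2.cvtColor(a,cv2.COLOR_BGR2HSV); m=((h[...,0]>17)&(h[...,0]<40)).astype(np.uint8); r=np.zeros_like(m); r[70:252,305:390]=1
m=cv2.morphologyEx(m*r,cv2.MORPH_CLOSE,np.ones((7,7)))
m=cv2.morphologyEx(m,cv2.MORPH_OPEN,np.ones((5,5)))
k=max(cv2.findContours(m,0,cv2.CHAIN_APPROX_NONE)[0],key=cv2.contourArea)[:,0]
print(cv2.contourArea(k),k.min(0),k.max(0))
w=np.array([ray(c,p,.068)[:2] for p in k],np.float32)*1000
(cx,cy),(W,H),ang=cv2.minAreaRect(w); print("rect mm",cx,cy,W,H,ang)
q=cv2.approxPolyDP(k,6,True)[:,0]; print(q.tolist(),[ray(c,p,.068)[:2].round(4).tolist() for p in q])
for n in [("long",lambda p:(p[1]>100)&(p[1]<225))]:
    for s,f in(("L",lambda p:p[0]<345),("R",lambda p:p[0]>350)):
        pts=np.array([u for u,p in zip(w,k) if n[1](p) and f(p)]); l=cv2.fitLine(pts,cv2.DIST_HUBER,0,.01,.01).ravel(); print(s,l.round(3),np.arctan2(l[1],l[0]))
```

```text
8224.5 [319  82] [375 240]
rect mm 570.6021118164062 305.07958984375 157.98031616210938 53.71491622924805 24.05291175842285
[[374, 82], [319, 86], [326, 240], [373, 237]] [[0.6524, 0.3138], [0.6292, 0.3605], [0.489, 0.2947], [0.5114, 0.2498]]
L [9.12000e-01 4.09000e-01 5.62428e+02 3.30248e+02] 0.42178962
R [9.15000e-01 4.03000e-01 5.81066e+02 2.80889e+02] 0.41490507
```

Run:
```python
from h import *
delta((.5706,.305,.13),-1.153)
```

```text
t 2.7 pos [0.548  0.319  0.3489] F [ 0.5 -0.2  0.2] w 0.0855 yaw z -1.1824 tilt [ 0.003 -1.    -0.007]
shift cm [-1.64 21.87  2.3 ]
turn [ 0.007 -0.029  0.003]
```

carry_out(commands=[1, -0.8, 5.0, 1.0, 0, -0.03, 0, 1, -0.8, 5.0, 1.0, 0.007, 0, 0.003, 1, 0, 5.0, 0, 0, 0, 0, 1, 0, 5.0, 0, 0, 0, 0, 1, 0, 1.5, 0, 0, 0, 0, 1, 0, 0, 0, 0, 0, 0], newtons=50)

```text
time_s: 3.45
eef_pos: [0.5757, 0.298, 0.131]
eef_rot: [0.142, -0.691, 0.694, -0.146]
force: [-0.1, 0.2, 0.7]
width: 0.0855
```

Run:
```python
from h import *
delta((.5706,.305,.039),-1.153)
```

```text
t 3.45 pos [0.5757 0.298  0.131 ] F [-0.1  0.2  0.7] w 0.0855 yaw z -1.1617 tilt [-0.005 -1.     0.005]
shift cm [ 0.23  9.2  -0.9 ]
turn [-0.005 -0.009 -0.004]
```

carry_out(commands=[1, 0.2, 2.0, -0.9, 0, -0.009, 0, 1, 0, 2.0, 0, 0, 0, 0, 1, 0, 0, 0, 0, 0, 0])

```text
time_s: 3.82
eef_pos: [0.5722, 0.307, 0.0924]
eef_rot: [0.143, -0.691, 0.693, -0.151]
force: [0.9, -0.3, 0.6]
width: 0.0853
```

Run:
```python
from h import *
delta((.5706,.305,.039),-1.153)
np.save("wc3.npy",cam("wrist")[1]); cv2.imwrite("pics/w3.png",imaging.camera("wrist"))
```

```text
t 3.83 pos [0.5722 0.307  0.0924] F [ 0.9 -0.3  0.6] w 0.0853 yaw z -1.1526 tilt [-0.01  -1.     0.005]
shift cm [0.28 5.34 0.09]
turn [-0.005  0.    -0.01 ]
```

View pics/w3.png

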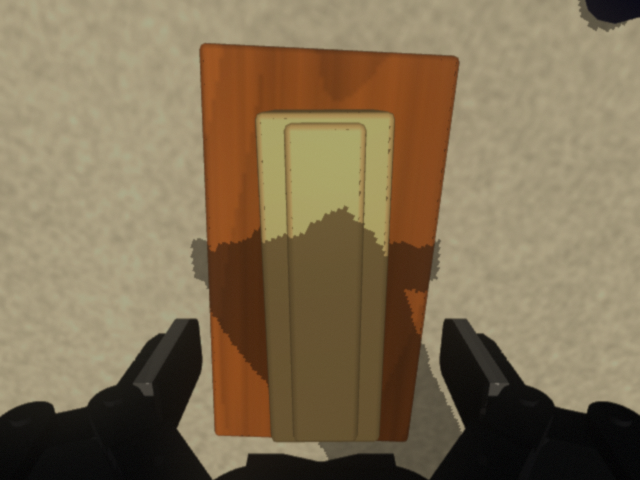

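The loaf is centred between the fingers (loaf at u≈325, fingers' midpoint at u≈321) and parallel to them. I'll descend and grip.

carry_out(commands=[1, 0.3, 2.2, 0.1, 0, 0, 0, 1, 0, 2.2, 0, 0, 0, 0, 1, 0, 0.9, 0, -0.005, 0, -0.01, 1, 0, 0, 0, 0, 0, 0])

```text
time_s: 4.38
eef_pos: [0.573, 0.3075, 0.0424]
eef_rot: [-0.145, 0.693, -0.691, 0.149]
force: [-0.1, 0.6, 0.3]
width: 0.0854
```

Run:
```python
from h import *
delta((.5706,.305,.039),-1.153)
```

```text
t 4.38 pos [0.573  0.3075 0.0424] F [-0.1  0.6  0.3] w 0.0854 yaw z -1.1522 tilt [-0.007 -1.    -0.002]
shift cm [0.32 0.34 0.14]
turn [ 0.002  0.001 -0.007]
```

carry_out(commands=[1, 0.3, 0.3, 0.1, 0.002, 0, -0.007, 1, 0, 0, 0, 0, 0, 0, -0.5, 0, 0, 0, 0, 0, 0, -1, 0, 0, 0, 0, 0, 0, -1, 0, 0, 0, 0, 0, 0, -1, 0, 0, 0, 0, 0, 0, -1, 0, 0, 0, 0, 0, 0], newtons=50)

```text
time_s: 5.25
eef_pos: [0.5717, 0.3061, 0.0418]
eef_rot: [-0.146, 0.692, -0.691, 0.148]
force: [0.6, 0.7, -0.3]
width: 0.0543
```

Run:
```python
from h import *
delta((.5706,.305,.039),-1.153)
```

```text
t 5.25 pos [0.5717 0.3061 0.0418] F [ 0.6  0.7 -0.3] w 0.0543 yaw z -1.1523 tilt [-0.002 -1.    -0.   ]
shift cm [0.15 0.28 0.06]
turn [ 0.     0.001 -0.002]
```

carry_out(commands=[-1, 0, -1.0, 0, 0, 0, 0, -1, 0, -3.0, 0, 0, 0, 0, -1, 0, -4.0, 0, 0, 0, 0, -1, 0, -4.0, 0, 0, 0, 0, -1, 0, 0, 0, 0, 0, 0])

```text
time_s: 5.88
eef_pos: [0.5694, 0.3045, 0.1642]
eef_rot: [0.148, -0.691, 0.692, -0.146]
force: [-0.1, 0.2, -5.4]
width: 0.0539
```

carry_out(commands=[-1, 1.5, 0, 2.5, 0, 0, 0, -1, 2.5, 0, 4.5, 0, 0, 0, -1, 2.5, 0, 4.5, 0, 0, 0, -1, 2.5, 0, 4.5, 0, 0, 0, -1, 2.5, 0, 4.5, 0, 0, 0, -1, 2.5, 0, 4.5, 0, 0, 0, -1, 2.5, 0, 4.5, 0, 0, 0, -1, 2.5, 0, 4.5, 0, 0, 0, -1, 0.8, 0, 2.0, 0, 0, 0, -1, 0, 0, 0, 0, 0, 0])

```text
time_s: 7.12
eef_pos: [0.5234, -0.1207, 0.1509]
eef_rot: [-0.156, 0.692, -0.691, 0.138]
force: [-0.2, 0.4, -5.7]
width: 0.0543
```

Run:
```python
from h import *
delta((.5374,-.125,.15),-.056)
```

```text
t 7.12 pos [ 0.5234 -0.1207  0.1509] F [-0.2  0.4 -5.7] w 0.0543 yaw z -1.1518 tilt [ 0.025 -1.    -0.007]
shift cm [-1.11  0.06  0.96]
turn [ 0.02  -1.096  0.019]
```

Lifted, with a weight of about 5.5 N. Now I'll turn the loaf.

carry_out(commands=[-1, 0, 0, 0, 0, -0.12, 0, -1, 0, 0, 0, 0, -0.18, 0, -1, 0, 0, 0, 0, -0.18, 0, -1, 0, 0, 0, 0, -0.18, 0, -1, 0, 0, 0, 0, -0.18, 0, -1, 0, 0, 0, 0, -0.18, 0, -1, 0, 0, 0, 0, -0.08, 0, -1, 0, 0, 0, 0, 0, 0])

```text
time_s: 8.12
eef_pos: [0.5182, -0.1089, 0.1443]
eef_rot: [-0.507, 0.511, -0.491, 0.49]
force: [0.7, -0.2, -5.1]
width: 0.054
```

Run:
```python
from h import *
delta((.5374,-.125,.08),-.056)
```

```text
t 8.12 pos [ 0.5182 -0.1089  0.1443] F [ 0.7 -0.2 -5.1] w 0.054 yaw z -0.0049 tilt [-0.003 -0.999 -0.037]
shift cm [1.62 6.35 2.16]
turn [ 0.037  0.051 -0.002]
```

carry_out(commands=[-1, 0.8, 0.5, 1.0, 0.018, 0.025, 0, -1, 0.8, 1.5, 1.0, 0.018, 0.025, 0, -1, 0, 2.0, 0, 0, 0, 0, -1, 0, 1.5, 0, 0, 0, 0, -1, 0, 0, 0, 0, 0, 0])

```text
time_s: 8.75
eef_pos: [0.5395, -0.1259, 0.0853]
eef_rot: [0.482, -0.516, 0.517, -0.484]
force: [-0.0, 0.6, -5.1]
width: 0.0542
```

Run:
```python
from h import *
delta((.5374,-.125,.063),-.056)
np.save("wc4.npy",cam("wrist")[1]); cv2.imwrite("pics/w4.png",imaging.camera("wrist"))
```

```text
t 8.75 pos [ 0.5395 -0.1259  0.0853] F [-0.   0.6 -5.1] w 0.0542 yaw z -0.0667 tilt [-0.002 -1.     0.003]
shift cm [-0.07  2.23 -0.22]
turn [-0.003 -0.011 -0.002]
```

View pics/w4.png

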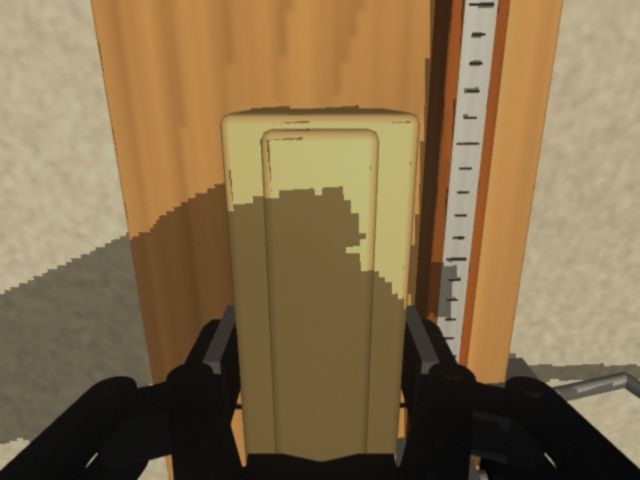

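The loaf is held square, parallel to the rail, with a small gap (loaf's right edge u≈415, rail's inner edge u≈430–450). I'll lower it softly.

carry_out(commands=[-1, 0, 1.0, -0.2, -0.003, -0.011, -0.002, -1, 0, 0.8, 0, 0, 0, 0, -1, 0, 0.2, 0, 0, 0, 0, -1, 0, 0, 0, 0, 0, 0])

```text
time_s: 9.3
eef_pos: [0.539, -0.1255, 0.0659]
eef_rot: [0.486, -0.513, 0.515, -0.486]
force: [0.1, -0.5, -5.5]
width: 0.0544
```

Run:
```python
from h import *
delta((.5374,-.125,.06),-.056)
```

```text
t 9.3 pos [ 0.539  -0.1255  0.0659] F [ 0.1 -0.5 -5.5] w 0.0544 yaw z -0.0552 tilt [ 0.001 -1.     0.003]
shift cm [-0.05  0.59 -0.16]
turn [-0.003  0.001  0.001]
```

carry_out(commands=[-1, 0, 0.25, 0, -0.003, 0, 0.001, -1, 0, 0.15, 0, 0, 0, 0, -1, 0, 0.1, 0, 0, 0, 0])

```text
time_s: 9.68
eef_pos: [0.5394, -0.1256, 0.0611]
eef_rot: [0.486, -0.514, 0.514, -0.486]
force: [0.4, 0.4, -5.1]
width: 0.0543
```

carry_out(commands=[-1, 0, 0.1, 0, 0, 0, 0])

```text
time_s: 9.8
eef_pos: [0.5395, -0.1256, 0.0601]
eef_rot: [0.486, -0.514, 0.514, -0.486]
force: [-0.5, -0.1, -5.1]
width: 0.0539
```

carry_out(commands=[-1, 0, 0.1, 0, 0, 0, 0])

```text
time_s: 9.93
eef_pos: [0.5395, -0.1256, 0.0597]
eef_rot: [0.486, -0.513, 0.514, -0.486]
force: [-5.6, -0.6, 13.0]
width: 0.0539
```

carry_out(commands=[-1, 0, -0.03, 0, 0, 0, 0])

```text
time_s: 10.05
eef_pos: [0.5396, -0.1256, 0.0602]
eef_rot: [0.486, -0.513, 0.514, -0.486]
force: [-0.3, -0.0, -5.3]
width: 0.0541
```

carry_out(commands=[-1, 0.5, 0, 0.4, 0, 0, 0, -1, 1.0, 0, 0.8, 0, 0, 0, -1, 0.7, 0, 0.5, 0, 0, 0, -1, 0, 0, 0, 0, 0, 0])

```text
time_s: 10.55
eef_pos: [0.5569, -0.1513, 0.0598]
eef_rot: [0.485, -0.513, 0.515, -0.486]
force: [1.0, -0.1, -3.5]
width: 0.0542
```

Run:
```python
from h import *
delta((.5605,-.1548,.0600),-.056)
```

```text
t 10.55 pos [ 0.5569 -0.1513  0.0598] F [ 1.  -0.1 -3.5] w 0.0542 yaw z -0.0568 tilt [ 0.001 -1.     0.001]
shift cm [ 0.33 -0.01  0.38]
turn [-0.001 -0.001  0.001]
```

carry_out(commands=[-1, 0.1, 0, 0.15, 0, 0, 0, -1, 0.1, 0, 0.1, 0, 0, 0])

```text
time_s: 10.8
eef_pos: [0.5591, -0.1529, 0.0598]
eef_rot: [0.486, -0.514, 0.514, -0.486]
force: [-1.1, 0.8, -4.2]
width: 0.0544
```

carry_out(commands=[-1, 0.06, 0, 0.06, 0, 0, 0])

```text
time_s: 10.92
eef_pos: [0.5594, -0.1532, 0.0598]
eef_rot: [0.486, -0.514, 0.514, -0.486]
force: [-2.8, 1.4, -1.9]
width: 0.0539
```

carry_out(commands=[-1, 0.06, 0, 0.06, 0, 0, 0])

```text
time_s: 11.05
eef_pos: [0.5595, -0.1532, 0.0598]
eef_rot: [-0.486, 0.514, -0.513, 0.486]
force: [-4.3, 2.3, -0.3]
width: 0.0537
```

carry_out(commands=[-1, 0.1, 0, 0.1, 0, 0, 0])

```text
time_s: 11.18
eef_pos: [0.5595, -0.1532, 0.0598]
eef_rot: [-0.486, 0.515, -0.513, 0.486]
force: [-6.5, 4.3, 1.0]
width: 0.054
```

carry_out(commands=[-1, 0.1, 0, 0.1, 0, 0, 0])

```text
time_s: 11.3
eef_pos: [0.5596, -0.1532, 0.0599]
eef_rot: [-0.486, 0.515, -0.512, 0.486]
force: [-6.3, 4.2, 0.4]
width: 0.0536
```

carry_out(commands=[-1, 0.15, 0, 0.2, 0, 0, 0])

```text
time_s: 11.42
eef_pos: [0.5596, -0.1533, 0.0599]
eef_rot: [-0.487, 0.516, -0.511, 0.485]
force: [-12.4, 6.9, 6.8]
width: 0.0541
```

carry_out(commands=[-1, 0.2, 0, 0.25, 0, 0, 0])

```text
time_s: 11.55
eef_pos: [0.5597, -0.1533, 0.06]
eef_rot: [-0.488, 0.518, -0.509, 0.485]
force: [-12.5, 9.6, 8.2]
width: 0.054
```

Run:
```python
from h import *
delta((.5605,-.1548,.0600),-.056)
print(readout.get_state()["ft_torque"].round(2))
out=[]
for n,(x,y) in(("scene",(230,160)),("side",(250,190))):
    a=imaging.camera(n); out.append(cv2.resize(a[y:y+140,x:x+140],(400,400),interpolation=cv2.INTER_CUBIC))
cv2.imwrite("pics/c5.png",np.hstack(out)); cv2.imwrite("pics/w5.png",imaging.camera("wrist"))
```

```text
t 11.55 pos [ 0.5597 -0.1533  0.06  ] F [-12.5   9.6   8.2] w 0.054 yaw z -0.0544 tilt [-0.005 -1.    -0.012]
shift cm [0.15 0.   0.09]
turn [ 0.012  0.002 -0.005]
[ 1.59  2.58 -0.94]
```

View pics/c5.png

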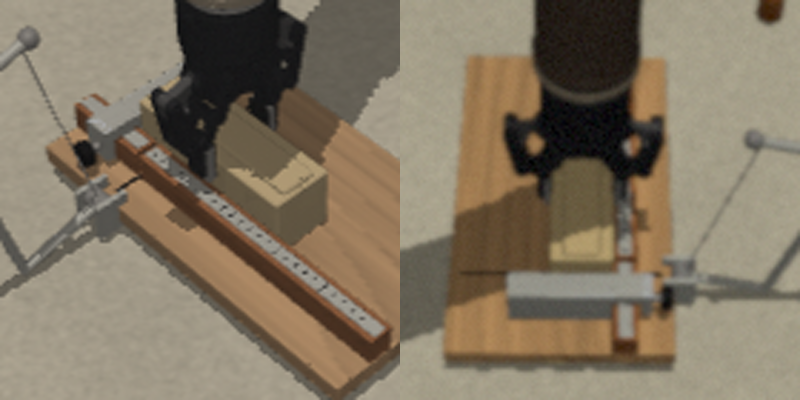

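Forces suggest contact, but the push towards the stop could be held by friction alone, and the tool is tilting slightly (0.012). I'll ease off the fence, level the tool and test the stop by itself.

carry_out(commands=[-1, -0.05, -0.03, -0.15, 0.012, 0.002, -0.005, -1, 0, 0, 0, 0, 0, 0])

```text
time_s: 11.95
eef_pos: [0.5582, -0.1526, 0.0604]
eef_rot: [0.486, -0.513, 0.514, -0.486]
force: [0.6, 0.5, -4.8]
width: 0.0541
```

carry_out(commands=[-1, 0.1, 0, 0, 0, 0, 0])

```text
time_s: 12.08
eef_pos: [0.5584, -0.154, 0.0604]
eef_rot: [0.486, -0.513, 0.514, -0.486]
force: [0.6, 0.2, -5.6]
width: 0.0543
```

carry_out(commands=[-1, 0.1, 0, 0, 0, 0, 0])

```text
time_s: 12.2
eef_pos: [0.5586, -0.1542, 0.0604]
eef_rot: [0.486, -0.514, 0.514, -0.486]
force: [-0.7, 5.7, -4.0]
width: 0.0541
```

carry_out(commands=[-1, 0.2, 0, 0, 0, 0, 0])

```text
time_s: 12.32
eef_pos: [0.5586, -0.1543, 0.0605]
eef_rot: [-0.485, 0.514, -0.513, 0.487]
force: [-1.7, 9.1, -2.4]
width: 0.0541
```

Run:
```python
from h import *
delta((.5605,-.1548,.0600),-.056)
```

```text
t 12.32 pos [ 0.5586 -0.1543  0.0605] F [-1.7  9.1 -2.4] w 0.0541 yaw z -0.0548 tilt [-0.003 -1.     0.001]
shift cm [0.04 0.05 0.2 ]
turn [-0.001  0.001 -0.003]
```

View pics/w5.png

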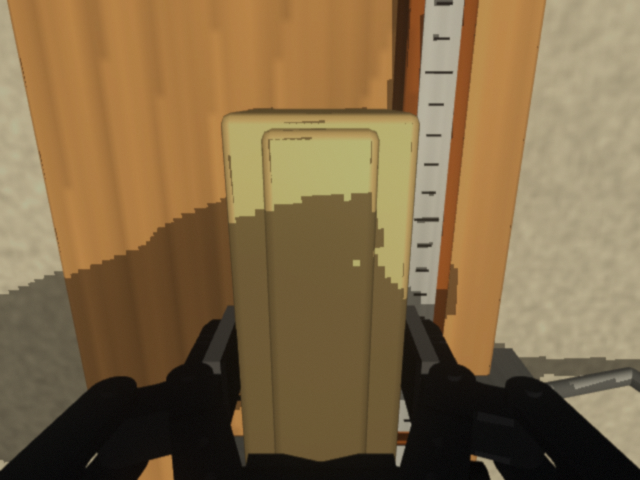

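That test helped: the loaf moved 1.6 mm more in free motion before a clear stop contact at y≈−0.1543 (9 N). Now I'll do the same for the fence, with the loaf barely carried.

carry_out(commands=[-1, -0.06, 0, 0.05, -0.001, 0.001, -0.003, -1, 0, 0, 0.1, 0, 0, 0])

```text
time_s: 12.58
eef_pos: [0.5595, -0.154, 0.0601]
eef_rot: [-0.486, 0.514, -0.513, 0.485]
force: [-3.8, 1.5, -5.9]
width: 0.0543
```

carry_out(commands=[-1, 0, 0, 0.1, 0, 0, 0])

```text
time_s: 12.7
eef_pos: [0.5596, -0.1543, 0.0599]
eef_rot: [-0.487, 0.515, -0.513, 0.485]
force: [-6.2, 1.5, 0.7]
width: 0.0542
```

carry_out(commands=[-1, 0, 0, 0.1, 0, 0, 0])

```text
time_s: 12.82
eef_pos: [0.5596, -0.1543, 0.0599]
eef_rot: [-0.487, 0.515, -0.513, 0.484]
force: [-7.0, 3.3, 3.8]
width: 0.054
```

Run:
```python
from h import *
delta((.5605,-.1543,.0600),-.056)
print(readout.get_state()["ft_torque"].round(2))
```

```text
t 12.82 pos [ 0.5596 -0.1543  0.0599] F [-7.   3.3  3.8] w 0.054 yaw z -0.0571 tilt [ 0.001 -1.    -0.006]
shift cm [-0.01 -0.01  0.09]
turn [ 0.006 -0.001  0.001]
[ 0.69  1.49 -0.33]
```

carry_out(commands=[-1, 0.2, -0.02, 0.2, 0.008, 0, 0])

```text
time_s: 12.95
eef_pos: [0.5596, -0.1544, 0.0598]
eef_rot: [-0.486, 0.515, -0.513, 0.486]
force: [-9.8, 11.2, 0.5]
width: 0.0543
```

carry_out(commands=[-1, 0.25, -0.02, 0.25, 0.01, 0, 0])

```text
time_s: 13.08
eef_pos: [0.5596, -0.1543, 0.0598]
eef_rot: [-0.484, 0.514, -0.514, 0.488]
force: [-11.2, 11.1, 6.2]
width: 0.0541
```

Run:
```python
from h import *
delta((.5605,-.1543,.0600),-.056)
print(readout.get_state()["ft_torque"].round(2))
```

```text
t 13.07 pos [ 0.5596 -0.1543  0.0598] F [-11.2  11.1   6.2] w 0.0541 yaw z -0.0559 tilt [-0.004 -1.     0.004]
shift cm [-0.01 -0.02  0.09]
turn [-0.004  0.    -0.004]
[ 2.3   3.37 -0.82]
```

carry_out(commands=[-1, 0.25, -0.03, 0.33, 0.002, 0, -0.006])

```text
time_s: 13.2
eef_pos: [0.5596, -0.1544, 0.0598]
eef_rot: [-0.486, 0.514, -0.514, 0.486]
force: [-15.2, 9.6, 7.1]
width: 0.0542
```

Run:
```python
from h import *
delta((.5605,-.1543,.0600),-.056)
print(readout.get_state()["ft_torque"].round(2))
```

```text
t 13.2 pos [ 0.5596 -0.1544  0.0598] F [-15.2   9.6   7.1] w 0.0542 yaw z -0.0556 tilt [-0. -1. -0.]
shift cm [-0.01 -0.02  0.09]
turn [ 0.  0. -0.]
[ 2.16  3.17 -1.01]
```

carry_out(commands=[-1, 0.32, -0.04, 0.34, 0, 0, 0])

```text
time_s: 13.32
eef_pos: [0.5597, -0.1544, 0.0599]
eef_rot: [-0.487, 0.516, -0.511, 0.485]
force: [-15.1, 13.7, 6.3]
width: 0.0541
```

Run:
```python
from h import *
out=[]
for n,(x,y) in(("scene",(230,160)),("side",(250,190))):
    a=imaging.camera(n); cv2.imwrite(f"pics/{n}6.png",a); out.append(cv2.resize(a[y:y+140,x:x+140],(400,400),interpolation=cv2.INTER_CUBIC))
cv2.imwrite("pics/c6.png",np.hstack(out))
for i in range(4): imaging.camera("scene"); delta(None,-.056)
```

```text
t 13.47 pos [ 0.5597 -0.1544  0.0599] F [-15.8  11.8   6.6] w 0.0541 yaw z -0.055 tilt [-0.004 -1.    -0.007]
turn [ 0.007  0.001 -0.004]
t 13.53 pos [ 0.5597 -0.1544  0.0599] F [-15.7  11.    6.5] w 0.054 yaw z -0.055 tilt [-0.004 -1.    -0.007]
turn [ 0.007  0.001 -0.004]
t 13.57 pos [ 0.5597 -0.1543  0.0599] F [-14.5  11.2   7.2] w 0.054 yaw z -0.0549 tilt [-0.004 -1.    -0.007]
turn [ 0.007  0.001 -0.004]
t 13.62 pos [ 0.5597 -0.1544  0.0599] F [-13.8  13.    7.2] w 0.054 yaw z -0.055 tilt [-0.004 -1.    -0.007]
turn [ 0.007  0.001 -0.004]
```

View pics/c6.png

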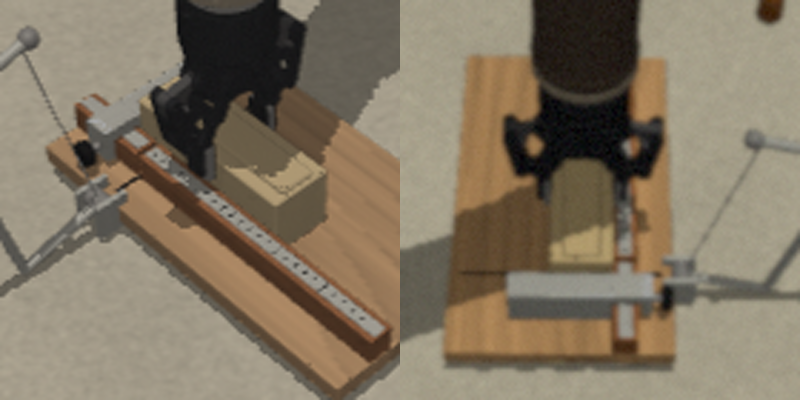

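Seated: the loaf lies along the rail and up to the stop, the bow is still raised, and the forces hold steady. One last row levels the small tilt, then I hand in.

carry_out(commands=[-1, 0.3, -0.04, 0.33, 0.006, 0, -0.004])

```text
time_s: 13.75
eef_pos: [0.5597, -0.1544, 0.0599]
eef_rot: [-0.487, 0.516, -0.511, 0.485]
force: [-13.1, 10.6, 3.4]
width: 0.0543
```

Run:
```python
from h import *
for i in range(3): imaging.camera("side"); delta((.5596,-.1544,.0598),-.056)
```

```text
t 13.8 pos [ 0.5597 -0.1544  0.0599] F [-14.   11.6   5.1] w 0.054 yaw z -0.0546 tilt [-0.003 -1.    -0.007]
shift cm [ 0.    0.01 -0.01]
turn [ 0.007  0.001 -0.003]
t 13.85 pos [ 0.5597 -0.1544  0.0599] F [-14.3  11.1   4.6] w 0.0541 yaw z -0.0547 tilt [-0.003 -1.    -0.007]
shift cm [ 0.    0.01 -0.01]
turn [ 0.007  0.001 -0.003]
t 13.9 pos [ 0.5597 -0.1544  0.0599] F [-13.9  11.3   4.8] w 0.0543 yaw z -0.0547 tilt [-0.003 -1.    -0.007]
shift cm [ 0.    0.01 -0.01]
turn [ 0.007  0.001 -0.003]
```

carry_out(commands=[-1, 0.3, -0.03, 0.33, 0.015, 0, -0.006])

```text
time_s: 14.02
eef_pos: [0.5596, -0.1544, 0.0598]
eef_rot: [0.486, -0.513, 0.514, -0.487]
force: [-13.1, 11.3, 7.1]
width: 0.0542
```

Run:
```python
from h import *
for i in range(2): imaging.camera("side"); delta(None,-.056)
```

```text
t 14.07 pos [ 0.5596 -0.1544  0.0598] F [-11.8  11.5   4.1] w 0.054 yaw z -0.0544 tilt [ 0.    -1.     0.002]
turn [-0.002  0.002  0.   ]
t 14.12 pos [ 0.5596 -0.1544  0.0598] F [-12.1  11.4   4.2] w 0.0541 yaw z -0.0544 tilt [ 0.    -1.     0.002]
turn [-0.002  0.002  0.   ]
```

carry_out(commands=[-1, 0.36, -0.05, 0.42, 0.004, 0, -0.004])

```text
time_s: 14.25
eef_pos: [0.5596, -0.1545, 0.0598]
eef_rot: [-0.487, 0.514, -0.513, 0.486]
force: [-17.9, 14.6, 8.5]
width: 0.0541
```

Run:
```python
from h import *
for i in range(3): imaging.camera("side"); delta(None,-.056)
s=readout.get_state(); F=s["force"]
if 12<-F[0]<20 and 9<F[1]<18 and s["width"]<.056: print(ticket.hand_in())
```

```text
t 14.3 pos [ 0.5596 -0.1544  0.0598] F [-17.   12.7   7.2] w 0.0541 yaw z -0.054 tilt [ 0.001 -1.    -0.002]
turn [0.002 0.002 0.001]
t 14.35 pos [ 0.5596 -0.1544  0.0598] F [-16.9  12.7   6.7] w 0.054 yaw z -0.054 tilt [ 0.001 -1.    -0.002]
turn [0.002 0.002 0.001]
t 14.4 pos [ 0.5597 -0.1544  0.0598] F [-16.6  13.7   6.8] w 0.0538 yaw z -0.0541 tilt [ 0.001 -1.    -0.002]
turn [0.002 0.002 0.001]
the job is handed in; nothing more can be done
None
```

I lifted the loaf off its board, turned it, set it down on the cutter bed and pressed it into the corner. I handed the job in at 14.4 s of the 38 s allowed, with the loaf still gripped at 50 N.

**Last checks:**
- **Push:** about 17 N at the wrist towards the fence and 13 N towards the stop. Some of each is lost to rubbing, so the force on the fence and stop themselves is a little less.
- **Bed:** the tool pressed down about 7 N on top of the loaf's own weight.
- **Pose:** level within 0.002 rad and parallel to the fence within about 0.002 rad. It stayed within 0.1 mm over the last three readings.
- **Surroundings:** the last close-up views showed the bow raised. My path stayed clear of the jar and bottles, though I didn't check them in a final picture.

**What went wrong along the way:**
- **First seating:** the loaf stuck by friction about 1 mm short of the stop. I eased it off, pushed against the stop on its own until it made contact, then reseated it on both.
- **Set-down:** the first touch on the bed briefly reached about 18 N, and I eased it off in the next step.

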